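# Close and bolt the test enclosure, then switch on its locking toggle

### The job

Close the hinged lid of the metal test enclosure, then push its sliding bolt fully home through the keeper. Then, on the separate control box, pull the locking toggle outward to free it from its gate, flip it over to the far side and let it drop back into its lock. Leave the capacitor, the screwdriver and the heat sink in front of them where they are.

Things in the scene. Friction and masses are not known exactly. Their poses are not given: they have to be found in the camera images.
- enclosure: Fixed grey metal test enclosure, an open box 220 (x) x 260 (y) x 100 mm high with an aluminium lid hinged on its far (+x) upper edge. Origin: centre of its underside; z up; x points from its front (lid's free edge, at x = -110 mm) to its hinge (x = +110 mm). Yaw varies. It may stand left or right of the control box.
- lid (a joint): Hinge of the enclosure's lid, rad: 0 shut, positive open (free edge raised). Starts 0.35 to 0.7 open. The hinge is stiff: the lid stays where it is left, and a push of about 3 to 5 N straight down on its outer half shuts it; it stays shut. Lid: flat plate 220 x 260 x 8 mm, its underside at 100 mm above the bench when shut, its top at 108 mm. The half of its top at the enclosure's y below 0 is clear of the bolt's fittings.
- lid_hinge (a point): Middle of the lid's hinge line, in the plane of the lid's underside; the hinge line lies along the enclosure's y. z 100 mm above the bench. Turns with the lid: its x runs in the lid plane away from the free edge, y along the hinge.
- bolt (a joint): Travel of the barrel bolt on the lid, m: 0 fully withdrawn, 0.050 hard stop, fully home in the keeper; starts at 0 to 0.012. It slides along the enclosure's +y with about 3 N friction (brake: it stays where it is left). A lid that is not quite shut lets the bolt strike the keeper.
- bolt_knob (a point): Centre of the top face of the bolt's upright knob, a steel post 18 mm in diameter that rises 46 mm from the bolt's axis (the axis is 14 mm and the knob's top 60 mm above the lid's top face). The bolt lies along the enclosure's y, 35 mm in from the lid's free edge. Two guide staples, 12 mm along y, reach 26 mm above the lid's top, at the enclosure's y = 14 and 106 mm; the knob runs between them (y = 37 to 87 mm). Axes as the lid's.
- bolt_tip (a point): Centre of the bolt's flat tip. Bolt bar: steel, 14 mm in diameter, 124 mm long. With the bolt withdrawn the tip is 14 mm short of the keeper's near face; at full travel it stands 16 mm beyond the keeper's far face.
- keeper (a point): Centre of the keeper's opening: a steel bracket on the enclosure's +y side wall, opening 24 mm wide (x), from 85 to 134 mm above the bench, 20 mm deep along y; its top bar ends 142 mm above the bench. Axes as the enclosure's. Site 122 mm above the bench.
- control_box: Fixed grey metal control box, 160 (x) x 150 (y) x 70 mm high, with the single locking toggle in the middle of its top. Origin: centre of its underside; z up; its front faces -x. Yaw varies.
- toggle (a joint): Flip angle of the toggle bat, rad: 0 = off, leaning 0.44 rad from upright towards the control box's -x (near side); 0.88 = on, leaning 0.44 rad towards +x (far side). A cross pin on the bat is caught behind a V-shaped steel gate, so it can turn only about 0.1 rad either way until the bat is pulled out along its length by 8 mm or more.
- bat (a joint): How far the bat is pulled out along its own length, m: 0 seated in its lock, 0.014 stop. A spring draws it back with about 5 N at 0 and 10 N at 0.014. Released beyond the gate it drops back to 0 by itself.
- bat_head (a point): Centre of the flat round head of the bat: a disc 28 mm in diameter and 22 mm thick, its flat faces towards the control box's +y and -y (pinch these), 72 mm from the pivot when seated (plus the pull-out). z axis points out along the bat. The cross pin (8 mm thick, 44 mm long, along y) is 44 mm below it along the bat; the space beside the head is free.
- toggle_pivot (a point): Pivot of the toggle, 75 mm above the bench, on the control box's vertical centre line; the bat turns about its y axis (the control box's y).
- capacitor: Bystander: upright blue can 50 mm in diameter, 86 mm tall, in front of the control box. Origin: centre of its underside. To be left alone.
- screwdriver: Bystander: screwdriver 160 mm long lying in front of the enclosure. Origin: near its middle. To be left alone.
- heat_sink: Bystander: black finned heat sink 50 x 50 x 42 mm, in front, between enclosure and control box. Origin: centre of its underside. To be left alone.
Mind the look-alikes: they are no part of the job. Leave any blue or red look-alike of the control_box alone.

How it is judged:
By the outcome, as a careful person would: the job done as asked, in the order asked, and still so for the second after the job is handed in, with the robot touching nothing.
It also fails if it takes over 58 s, if anything falls off the work surface, if the arm or the gripper's body presses on something with over 40 N, if the wrist force passes 120 N, or if a joint passes its speed limit or range.

### The arm

A 6-joint arm with a two-finger parallel gripper is mounted at the origin on the work surface. World frame = base frame: x ahead of the robot, y to its left, z up, the work surface at z = 0. Lengths are in m, angles in rad, forces in N, time in s.
With the tool pointing down it reaches from about 0.25 to 0.725 m from the base axis. Payload 9.7 kg.
Tool frame: the origin (TCP) lies between the finger pads; the fingertips stand 25 mm ahead of it and the grasp point (between the pads) lies 6 mm ahead of it (ctrl.nose_length is the y of the fingertips in the tool frame, in m); y points along the fingers, z is the direction in which the jaws open and shut, and the axes are right-handed (so a half turn about y gives the same grasp; the last joint's range is limited). The gripper opens to 85 mm and grips with 20 to 120 N. Pads are 22 mm wide; open, the fingers measure 114 mm over their backs; the gripper's body (76 mm by 85 mm) begins 54 mm behind the grasp point. The pads swing forward as they close: fully open they stand 13 mm farther back than shut.
Start: joints at [-1.145, 0.087, 0.176, 1.66, 0, 1.571], TCP at [0.227, -0.501, 0.235] pointing down, gripper open.
Joint ranges: [-3.13, 3.13], [-0.85, 1.81], [-1.15, 1.24], [-2.2, 2.28], [-1.44, 1.52], [-3.14, 3.14]. Speed limits (rad/s): [2.22, 2.22, 2.57, 3.14, 3.14, 3.14].

### API

Orientations are given as a unit quaternion [w, x, y, z].
In Python, from plant import ctrl, imaging, ticket, look_for, cut_out gives the robot as it stands.
- The arm moves only by the tool servo_tool, never from a script. Its argument "plan" is text: rows parted by semicolons, each of 5 numbers parted by spaces: the gripper's target within -1 to 1 (shut at 1, half-way at 0, fully open at -1), then the shift along the world's x, y, z each as a share of 120 mm, from -1 to 1, then the turn about the world's z as a share of pi rad, from -1 to 1. A call has 1 to 8 rows; each row is the pose to reach, as a shift and turn from the pose commanded when the call began, turning the shorter way round; what a row does not reach only later rows make up. A row lasts 1/8 s, in which the tool goes at most 62.5 mm and 10.7 degrees, less where a joint would pass 70% of its speed; a pose out of reach is approached as far as the arm can. A call with a number of a shift or a turn outside -1 to 1 is refused whole. A call with a gripper value outside its range is refused whole. The fingers move at their own pace and stop on an object; "newtons" is the grip in N (left out, the last holds). Time passes only in rows, so rows that repeat a pose let the fingers close. It gives the time, the measured TCP pose, the force and the opening at its end, in the units of the state.
- ctrl.get_state(): the state, without advancing time (a new reading comes with each control period).
- imaging.get_image(name): name is "scene" or "top" or "wrist"; returns the picture (384x512x3 uint8, blue, green, red); there is no depth.
- imaging.camera_info(name): a dict with "fx", "fy", "cx", "cy" (pixels), "eye" and "orientation" of the camera in the world. Camera axes: x right, y down, z forward; pixel columns grow to the right and rows downward; lengths in m; the calibration is good to about 2 mm. A picture is of the moment at which its call begins: read the wrist's pose just before it. camera_info takes no time and is no camera call; for the wrist camera it gives the pose at the moment of the call.
- ticket.hand_in(): hands the job in, once; it reports no verdict.
Trained networks look in the newest picture that a camera, given by its name, has taken for a name from the list of things; names that differ only in an ending like _2 or _b are one class to them, and where a whole thing is asked for, a point or a joint stands for the part that bears it (a point fixed in the world has none). Each returns a list of dicts, best first, with "p" (0 to 1); they miss things now and then, are a little off and sometimes report something else, mostly with a low value. They report only what shows in the picture. A call takes as long as a camera call. They do not tell look-alikes from the thing itself.
- look_for(name, camera): "centre" ([x, y, z] in m, in world coordinates, good to about 4 mm: the middle of the surface that is visible of it).
- cut_out(name, camera): "mask" (384x512 bool, what is visible of it).
The state is a dict: "t": time; "joints": joint angles; "joint_velocities": joint speeds; "joint_efforts": joint torques, N m; "position": TCP position; "tool_rot": TCP orientation; "ft_force": force on the tool from outside, world axes, zero at the start; "torque": the same for the moment, N m; "opening": finger opening in m.
Only numpy, scipy, OpenCV 4.12 (cv2) and the standard library are available. Lean on these libraries where they do the work, as an engineer would, in place of code of your own. Each camera call takes 0.05 s, during which the arm holds its last target. There are 200 camera calls.

## Working session

There is one attempt and no reset: what is moved stays moved. The work goes in short steps, Python scripts to look and compute and a tool call to move; the robot and the scene stay as the last step left them, time stands still between calls to the robot, and variables do not carry over. Pictures are saved under pics/ and viewed, about 8 in all and at most 12, crops included, and the job is handed in when it is done.

Besides the shell and the picture viewer there is one more tool, called after "Call:" by a JSON object that holds its "method" and its "body". servo_tool: Moves the arm, as the interface text tells. Its arguments: {"type":"object","properties":{"plan":{"type":"string"},"newtons":{"type":"number"}},"required":["plan"]}

```bash
mkdir -p pics; ls
python3 - <<'E'
from plant import ctrl, imaging, look_for
import cv2, numpy as np
s=ctrl.get_state(); print(s['t'],s['position'],s['tool_rot'],s['opening'],ctrl.nose_length)
for c in ['scene','top']:
    im=imaging.get_image(c); cv2.imwrite(f'pics/{c}0.png',im)
    i=imaging.camera_info(c); print(c,i)
    for n in ['enclosure','bolt_knob','keeper','control_box','bat_head','bolt_tip','lid']:
        print(n,[(np.round(d['centre'],3).tolist(),round(d['p'],2)) for d in look_for(n,c)[:3]])
a=cv2.imread('pics/scene0.png');b=cv2.imread('pics/top0.png')
print(ctrl.get_state()['t'])
E
```

```text
pics
0.0 [ 0.22708995 -0.50069069  0.23447633] [ 0.14931642 -0.1495188   0.69159001 -0.6906895 ] 0.0854560882902173 0.025
scene {'fx': 388.3638013791124, 'fy': 388.3638013791124, 'cx': 256.7206834886954, 'cy': 201.27740393994154, 'eye': array([1.01203178, 0.17652703, 1.05464701]), 'orientation': array([-0.14921343,  0.49749734,  0.82013627, -0.24001719])}
enclosure [([0.589, 0.24, 0.146], 0.97)]
bolt_knob [([0.524, 0.295, 0.198], 0.82)]
keeper [([0.593, 0.241, 0.149], 0.71)]
control_box [([0.26, -0.277, 0.067], 0.95), ([0.361, -0.5, 0.07], 0.64), ([0.605, -0.441, 0.069], 0.6)]
bat_head [([0.547, -0.225, 0.136], 0.59), ([0.324, -0.517, 0.131], 0.49), ([0.213, -0.293, 0.13], 0.41)]
bolt_tip [([0.526, 0.297, 0.199], 0.57)]
lid [([0.58, 0.238, 0.148], 0.75), ([0.59, 0.241, 0.148], 0.3)]
top {'fx': 491.05372246889505, 'fy': 491.05372246889505, 'cx': 251.8461390792556, 'cy': 187.3708748733774, 'eye': array([ 0.23758386, -0.07867273,  1.46013343]), 'orientation': array([ 0.06560268, -0.69775184,  0.71041717, -0.06439016])}
enclosure [([0.541, 0.228, 0.142], 0.75)]
bolt_knob [([0.517, 0.284, 0.199], 0.51)]
keeper [([0.541, 0.232, 0.143], 0.72), ([0.535, -0.228, 0.149], 0.37)]
control_box [([0.556, -0.226, 0.07], 0.98), ([0.234, -0.279, 0.069], 0.92), ([0.579, -0.455, 0.068], 0.72)]
bat_head [([0.314, -0.51, 0.15], 0.7), ([0.214, -0.289, 0.148], 0.52)]
bolt_tip [([0.523, 0.283, 0.198], 0.59)]
lid [([0.57, 0.227, 0.155], 0.73)]
0.8
```

View pics/scene0.png

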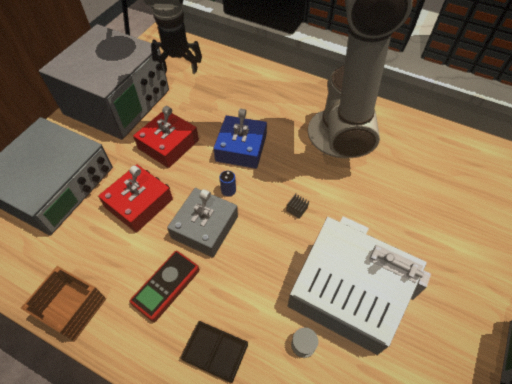

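View pics/top0.png

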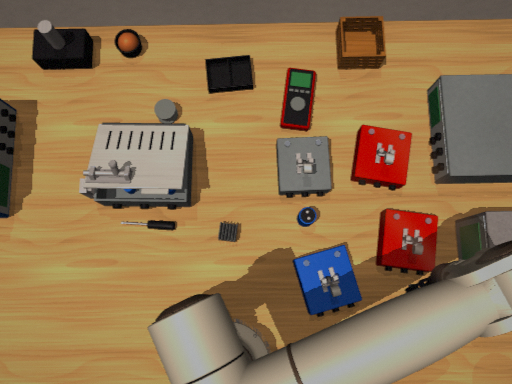

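Two pictures viewed. Top view: the enclosure is at about (140,165) and the grey control box at (303,165). The look-alikes are blue (327,280), red (381,157) and red (407,240); only the grey one with the capacitor (308,215) in front of it fits. Next is an enlarged crop to confirm this and measure.

Run:
```python
import cv2, numpy as np
s=cv2.imread('pics/scene0.png');t=cv2.imread('pics/top0.png')
def crop(im,x,y,w,h): return cv2.resize(im[y:y+h,x:x+w],(400,300),interpolation=cv2.INTER_CUBIC)
def grid(im,x,y,w,h):
    c=crop(im,x,y,w,h)
    for g in range((x//20+1)*20,x+w,20):
        u=int((g-x)*400/w); cv2.line(c,(u,0),(u,5),(0,0,255),1); cv2.putText(c,str(g),(u-9,15),0,.35,(0,0,255),1)
    for g in range((y//20+1)*20,y+h,20):
        v=int((g-y)*300/h); cv2.line(c,(0,v),(5,v),(0,0,255),1); cv2.putText(c,str(g),(6,v+4),0,.35,(0,0,255),1)
    return c
cv2.imwrite('pics/crop1.png',np.vstack([np.hstack([grid(t,76,115,128,96),grid(t,264,128,80,60)]),np.hstack([grid(s,284,210,160,120),grid(s,160,180,88,66)])]))
```

```text
(no output)
```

View pics/crop1.png

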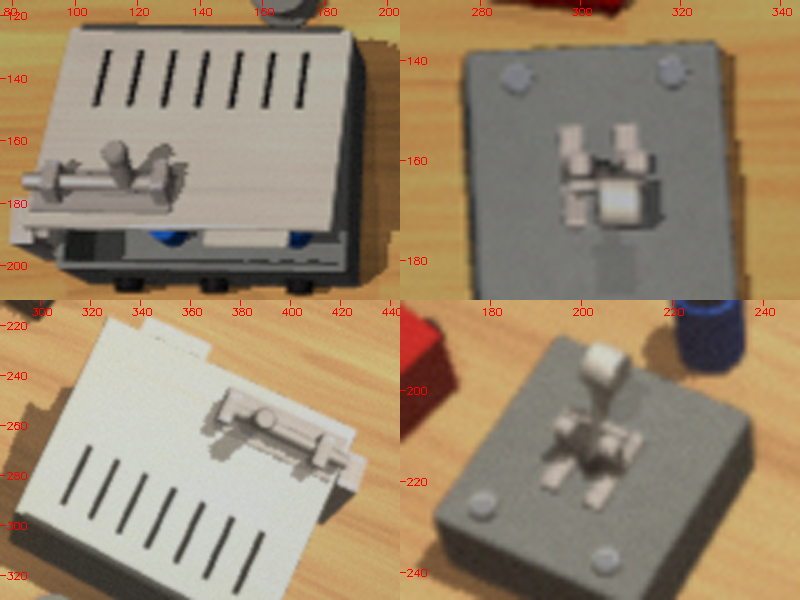

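```bash
cat > fit.py <<'E'
import numpy as np
from plant import imaging
from scipy.optimize import least_squares
from scipy.spatial.transform import Rotation as R
info={c:imaging.camera_info(c) for c in ['scene','top']}
def proj(p,c):
    i=info[c]; q=i['orientation']; r=R.from_quat([q[1],q[2],q[3],q[0]])
    v=r.inv().apply(np.asarray(p)-i['eye']); return np.array([i['fx']*v[0]/v[2]+i['cx'],i['fy']*v[1]/v[2]+i['cy']])
def W(p,x,y,yaw):
    c,s=np.cos(yaw),np.sin(yaw); return np.array([x+c*p[0]-s*p[1],y+s*p[0]+c*p[1],p[2]])
def lid(d,y,h,a): return [.11-d*np.cos(a)+h*np.sin(a),y,.1+d*np.sin(a)+h*np.cos(a)]
E
python3 - <<'E'
from fit import *
T,S='top','scene'
obs=[(T,0,-.13,.008,188.6,125.6),(T,0,.13,.008,100,123.6),(T,.22,-.13,.008,182.2,188.9),
(S,.22,-.13,.008,328,216.8),(S,.22,.13,.008,426,262),(S,0,-.13,.008,290,294.8)]
kn=[(T,113.8,163),(S,389.6,257.2)]
f=lambda v:np.concatenate([proj(W(lid(d,y,h,v[3]),*v[:3]),c)-[u,w] for c,d,y,h,u,w in obs]+[proj(W(lid(.185,.037+v[4],.068,v[3]),*v[:3]),c)-[u,w] for c,u,w in kn])
r=least_squares(f,[.55,.23,0,.5,.006],loss='soft_l1',x_scale=[.01,.01,.1,.1,.01]);print(r.x.round(4));print(f(r.x).reshape(-1,2).round(1))
b=[(T,.08,.075,.07,277,139),(T,.08,-.075,.07,327.4,136.6),(S,-.08,-.075,.07,194.1,188.4),(S,-.08,.075,.07,237.7,206),(S,.08,-.075,.07,167.7,228.4)]
hd=[(T,-.0307-.006,0,.14+.012,307.8,168),(S,-.0307,0,.145,205.1,194.3)]
g=lambda v:np.concatenate([proj(W(o[1:4],*v),o[0])-o[4:6] for o in b+hd])
q=least_squares(g,[.55,-.22,0],loss='soft_l1',x_scale=[.01,.01,.1]);print(q.x.round(4));print(g(q.x).reshape(-1,2).round(1))
e=r.x[:3];a=r.x[3]
print('free edge mid -y half',W(lid(.18,-.06,.008,a),*e),'shut',W(lid(.18,-.06,.008,0),*e))
print('knob now',W(lid(.185,.037+r.x[4],.068,a),*e),'shut',W(lid(.185,.037+r.x[4],.068,0),*e))
print('head off',W([-.0307,0,.140],*q.x),'pivot',W([0,0,.075],*q.x))
E
```

```text
[ 0.5669  0.2335 -0.0341  0.4004  0.0057]
[[-0.  -0.8]
 [-1.8 -0.1]
 [-0.9 -0.1]
 [-1.1 -0.5]
 [ 0.3  0.2]
 [-1.  -0.9]
 [-1.2  0.5]
 [-0.8 -0.2]]
[ 0.5661 -0.2288  0.0234]
[[-1.1 -1.6]
 [-0.4 -1.3]
 [ 0.3 -1.5]
 [-0.2 -0.9]
 [-2.  -0.7]
 [-0.9  1. ]
 [-0.3 -0.1]]
free edge mid -y half [0.51227103 0.17537577 0.17752288] shut [0.49492858 0.17596659 0.108     ]
knob now [0.53453593 0.2773324  0.23472681] shut [0.49342669 0.27873289 0.168     ]
head off [ 0.53540864 -0.22948578  0.14      ] pivot [ 0.56610025 -0.22876809  0.075     ]
```

Run:
```python
from plant import ctrl
import numpy as np
from scipy.spatial.transform import Rotation as R
q=ctrl.get_state()['tool_rot'];M=R.from_quat([q[1],q[2],q[3],q[0]]).as_matrix();print(M.round(3))
j=M[:,2];a=np.arctan2(j[1],j[0])
for n,y in [('encl',-.0341),('ctrl',.0234)]:
    d=(y+np.pi/2-a+np.pi/2)%np.pi-np.pi/2; print(n,'turn share',d/np.pi, 'rad',d)
```

```text
[[-0.911  0.     0.413]
 [-0.413 -0.    -0.911]
 [-0.    -1.     0.   ]]
encl turn share -0.146392214736844 rad -0.4599047063600086
ctrl turn share -0.1280893962812763 rad -0.40240470636000936
```

Call:
{"method": "servo_tool", "body": {"plan": "1 0 0 0.9 0; 1 0.3 0.5 0.9 0; 1 0.4 1 0.9 0", "newtons": 40}}

```text
t: 1.18
position: [0.2716, -0.3962, 0.3424]
tool_rot: [-0.149, 0.149, -0.691, 0.692]
ft_force: [1.9, 0.0, -0.5]
opening: 0.0321
```

Run:
```python
from plant import ctrl
print(ctrl.get_state()['joints'])
```

```text
[-9.69913950e-01 -1.33223613e-02  2.86601214e-01  1.86847263e+00
  2.30243537e-04  1.74718629e+00]
```

Call:
{"method": "servo_tool", "body": {"plan": "1 0.25 0.5 0 -0.05; 1 0.4 1 0 -0.1;1 0.4 1 0 -0.1"}}

```text
t: 1.55
position: [0.3195, -0.2737, 0.3417]
tool_rot: [-0.04, 0.039, -0.706, 0.706]
ft_force: [0.3, -0.6, 0.4]
opening: 0.0002
```

Run:
```python
from plant import ctrl
print(ctrl.get_state()['joints'])
```

```text
[-7.08577828e-01 -1.51513514e-01  1.56768075e-01  1.87743141e+00
  3.69559882e-04  2.32001838e+00]
```

Call:
{"method": "servo_tool", "body": {"plan": "1 0.08 0.2 0 0.05; 1 0.16 0.4 0 0.1; 1 0.24 0.6 0 0.15; 1 0.32 0.8 0 0.2; 1 0.38 0.94 0 0.24; 1 0.38 0.94 0 0.28"}}

```text
t: 2.3
position: [0.3648, -0.1633, 0.3408]
tool_rot: [-0.338, 0.338, -0.621, 0.621]
ft_force: [0.4, -0.1, 0.6]
opening: 0.0001
```

Call:
{"method": "servo_tool", "body": {"plan": "1 0.08 0.2 0 0.05; 1 0.16 0.4 0 0.1; 1 0.24 0.6 0 0.15; 1 0.32 0.8 0 0.2; 1 0.38 0.94 0 0.24; 1 0.38 0.94 0 0.28"}}

```text
t: 3.05
position: [0.4106, -0.0505, 0.3405]
tool_rot: [-0.57, 0.571, -0.418, 0.418]
ft_force: [0.2, -0.8, 0.5]
opening: -0.0002
```

Call:
{"method": "servo_tool", "body": {"plan": "1 0.08 0.2 0 0.05; 1 0.16 0.4 0 0.1; 1 0.24 0.6 0 0.15; 1 0.32 0.8 0 0.2; 1 0.38 0.94 0 0.24; 1 0.38 0.94 0 0.28"}}

```text
t: 3.8
position: [0.4564, 0.0624, 0.3403]
tool_rot: [-0.694, 0.694, -0.135, 0.135]
ft_force: [-0.5, -0.5, 0.1]
opening: -0.0001
```

Call:
{"method": "servo_tool", "body": {"plan": "1 0.1 0.3 0 0.03; 1 0.2 0.5 0 0.06; 1 0.3 0.7 -0.2 0.1; 1 0.33 0.9 -0.4 0.114; 1 0.33 0.9 -0.6 0.114"}}

```text
t: 4.42
position: [0.4959, 0.1707, 0.2673]
tool_rot: [-0.707, 0.707, -0.011, 0.01]
ft_force: [0.4, -0.5, 0.0]
opening: 0.0
```

Run:
```python
from plant import ctrl
import numpy as np
from scipy.spatial.transform import Rotation as R
s=ctrl.get_state();print(s['joints'])
q=s['tool_rot'];M=R.from_quat([q[1],q[2],q[3],q[0]]).as_matrix();print(M.round(3))
```

```text
[3.31597059e-01 4.09058737e-02 1.90334131e-01 1.72112217e+00
 2.26970335e-05 3.61424825e-01]
[[ 1.    -0.001  0.03 ]
 [-0.03  -0.     1.   ]
 [-0.001 -1.    -0.   ]]
```

Call:
{"method": "servo_tool", "body": {"plan": "1 0 0 -0.2 0; 1 0 0 -0.4 0; 1 0 0 -0.5 0; 1 0 0 -0.6 0; 1 0 0 -0.7 0; 1 0 0 -0.8 0; 1 0 0 -0.9 0; 1 0 0 -1 0"}}

```text
t: 5.42
position: [0.4951, 0.17, 0.1481]
tool_rot: [0.707, -0.707, 0.012, -0.012]
ft_force: [-2.0, 0.1, 2.7]
opening: 0.0003
```

Call:
{"method": "servo_tool", "body": {"plan": "1 0 0 -0.05 0; 1 0 0 -0.08 0; 1 0 0 -0.11 0; 1 0 0 -0.14 0;1 0 0 -0.14 0"}}

```text
t: 6.05
position: [0.4953, 0.17, 0.1317]
tool_rot: [-0.707, 0.707, -0.012, 0.012]
ft_force: [0.3, -0.7, 0.2]
opening: 0.0001
```

Call:
{"method": "servo_tool", "body": {"plan": "1 0 0 -0.02 0; 1 0 0 -0.04 0; 1 0 0 -0.04 0"}}

```text
t: 6.42
position: [0.4952, 0.17, 0.127]
tool_rot: [-0.707, 0.707, -0.012, 0.012]
ft_force: [0.4, -0.5, 0.0]
opening: 0.0
```

Run:
```python
from plant import ctrl,imaging
import cv2,numpy as np
s=ctrl.get_state();print(s['ft_force'],s['position'])
im=imaging.get_image('scene');w=imaging.get_image('wrist');cv2.imwrite('pics/w1.png',w)
c=cv2.resize(im[190:350,270:440],None,fx=3,fy=3,interpolation=cv2.INTER_CUBIC);cv2.imwrite('pics/s1.png',c)
```

```text
[ 0.44412823 -0.54198726  0.00759811] [0.49520688 0.16998336 0.12695803]
```

View pics/s1.png

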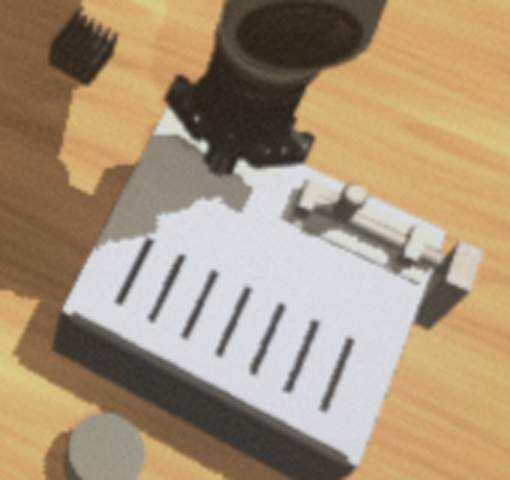

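Call:
{"method": "servo_tool", "body": {"plan": "1 0 0 -0.02 0; 1 0 0 -0.04 0; 1 0 0 -0.04 0"}}

```text
t: 6.9
position: [0.4952, 0.17, 0.1221]
tool_rot: [-0.707, 0.707, -0.012, 0.012]
ft_force: [-0.5, 0.6, 0.1]
opening: -0.0002
```

Call:
{"method": "servo_tool", "body": {"plan": "1 0 0 -0.02 0; 1 0 0 -0.04 0; 1 0 0 -0.04 0"}}

```text
t: 7.28
position: [0.4952, 0.1699, 0.1173]
tool_rot: [-0.707, 0.707, -0.012, 0.012]
ft_force: [-0.1, 0.7, 0.8]
opening: -0.0001
```

Run:
```python
from plant import ctrl,imaging
import cv2,numpy as np
im=imaging.get_image('scene');w=imaging.get_image('wrist')
c=cv2.resize(im[190:350,270:440],None,fx=2.4,fy=2.4,interpolation=cv2.INTER_CUBIC)
cv2.imwrite('pics/s2.png',np.hstack([c,cv2.resize(w,(390,384))]))
```

```text
(no output)
```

View pics/s2.png

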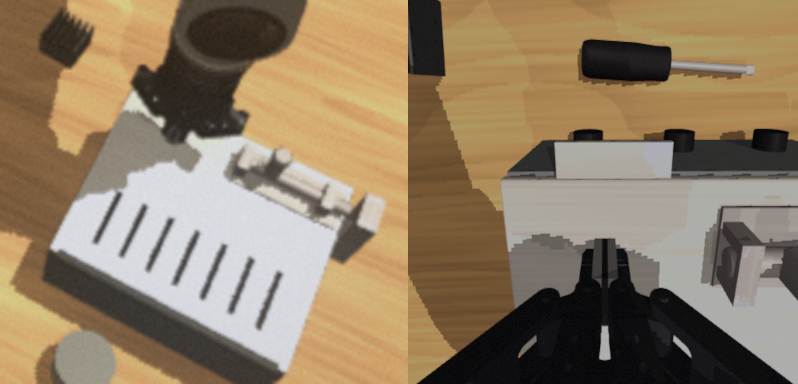

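Call:
{"method": "servo_tool", "body": {"plan": "1 0 0 -0.02 0; 1 0 0 -0.04 0; 1 0 0 -0.04 0"}}

```text
t: 7.75
position: [0.4952, 0.17, 0.1126]
tool_rot: [-0.707, 0.707, -0.012, 0.012]
ft_force: [-0.6, -0.6, 0.6]
opening: 0.0001
```

Run:
```python
from plant import ctrl,imaging,look_for
import numpy as np
s=ctrl.get_state();print(s['t'],s['ft_force'],s['position'],s['joint_efforts'].round(1))
for c in ['scene','top']:
    imaging.get_image(c)
    for n in ['bolt_knob','bolt_tip','keeper','lid']: print(c,n,[(np.round(d['centre'],3).tolist(),round(d['p'],2)) for d in look_for(n,c)[:2]])
```

```text
7.75 [-0.64653156 -0.57627661  0.62148651] [0.49519549 0.1699598  0.11255393] [  0.  -47.7  46.8  -0.    0.    0. ]
scene bolt_knob [([0.5, 0.288, 0.125], 0.51)]
scene bolt_tip [([0.499, 0.288, 0.126], 0.58)]
scene keeper [([0.597, 0.249, 0.11], 0.96)]
scene lid [([0.585, 0.247, 0.105], 0.69)]
top bolt_knob []
top bolt_tip []
top keeper []
top lid [([0.586, 0.15, 0.106], 0.97)]
```

Run:
```python
from fit import *
from plant import ctrl
import cv2
info['wrist']=imaging.camera_info('wrist')
print(info['wrist'])
s=ctrl.get_state();p=s['position']
for dz in [-.01,0,.006,.015,.025,.04]: print(dz,proj(p-[0,0,dz],'wrist').round(1))
for pt in [(-.11,-.13),(-.11,.0),(.0,-.13)]:
  for z in (.1,.108): print(pt,z,proj(W([*pt,z],.5669,.2335,-.0341),'wrist').round(1))
w=imaging.get_image('wrist'); c=cv2.resize(w[150:384,100:512],None,fx=1.9,fy=1.9,interpolation=cv2.INTER_CUBIC);cv2.imwrite('pics/w3.png',c)
```

```text
{'fx': 320.90311880438065, 'fy': 320.90311880438065, 'cx': 258.02653601292053, 'cy': 191.0689056202738, 'eye': array([0.41531573, 0.17113051, 0.25153812]), 'orientation': array([0.11364431, 0.70972239, 0.68644724, 0.11031448])}
-0.01 [261.2 268.8]
0 [261.  257.7]
0.006 [260.9 251.6]
0.015 [260.7 243.3]
0.025 [260.6 235. ]
0.04 [260.4 224.1]
(-0.11, -0.13) 0.1 [129.4 170.4]
(-0.11, -0.13) 0.108 [122.8 174.8]
(-0.11, 0.0) 0.1 [396.4 170.6]
(-0.11, 0.0) 0.108 [403.4 175. ]
(0.0, -0.13) 0.1 [152.4 350.1]
(0.0, -0.13) 0.108 [148.1 361.1]
```

View pics/w3.png

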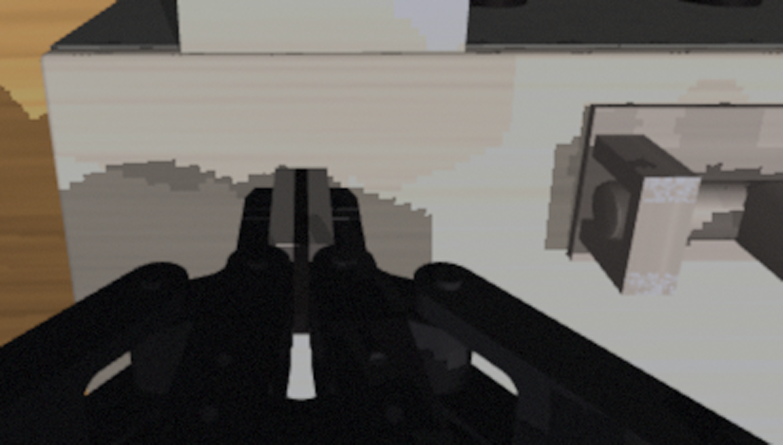

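Call:
{"method": "servo_tool", "body": {"plan": "1 0 0 -0.02 0; 1 0 0 -0.04 0; 1 0 0 -0.04 0"}}

```text
t: 8.68
position: [0.4954, 0.1701, 0.1117]
tool_rot: [0.707, -0.707, 0.011, -0.013]
ft_force: [-10.8, -2.2, 29.1]
opening: 0.0001
```

Run:
```python
from fit import *
from plant import ctrl
import cv2
info['wrist']=imaging.camera_info('wrist')
s=ctrl.get_state();p=s['position'];print(s['joint_efforts'].round(1))
for dx in (0,-.011):
  for dz in [-.01,0,.01,.025]: print(dx,dz,proj(p+[dx,0,-dz],'wrist').round(1))
w=imaging.get_image('wrist')
g=cv2.cvtColor(w,cv2.COLOR_BGR2GRAY); print(g[215:262:2,250].tolist()); print(g[165:185,200].tolist())
```

```text
[ -0.1 -33.5  37.8  -4.9  -0.   -0. ]
0 -0.01 [261.2 268.9]
0 0 [261.  257.7]
0 0.01 [260.8 247.8]
0 0.025 [260.5 234.9]
-0.011 -0.01 [260.5 247.4]
-0.011 0 [260.3 237.4]
-0.011 0.01 [260.1 228.4]
-0.011 0.025 [259.9 216.8]
[168, 168, 167, 168, 168, 167, 170, 169, 167, 165, 167, 143, 57, 64, 63, 64, 63, 62, 63, 63, 62, 61, 61, 63]
[171, 170, 170, 171, 171, 170, 169, 169, 168, 168, 167, 169, 150, 122, 146, 159, 163, 167, 168, 167]
```

Call:
{"method": "servo_tool", "body": {"plan": "0 0 0 0.4 0; 0 0 0 0.8 0; 0 0 0.3 0.9 0; 0 0 0.6 0.9 0; 0 -0.01 0.91 0.9 0; 0 -0.01 0.91 0.9 0; 0 -0.01 0.91 0.9 0"}}

```text
t: 9.6
position: [0.4939, 0.279, 0.2158]
tool_rot: [-0.707, 0.707, -0.012, 0.011]
ft_force: [0.1, 0.9, -0.6]
opening: 0.0427
```

Run:
```python
from fit import *
from plant import ctrl
import cv2
info['wrist']=imaging.camera_info('wrist')
s=ctrl.get_state();p=s['position'];print(p)
e=(.5669,.2335,-.0341)
for q in (.037,.0427,.049): print(q,proj(W([-.075,q,.168],*e),'scene'),proj(W([-.075,q,.168],*e),'wrist'),W([-.075,q,.168],*e))
w=imaging.get_image('wrist');sc=imaging.get_image('scene')
cv2.imwrite('pics/w4.png',np.hstack([cv2.resize(w,(512,384)),cv2.resize(sc[210:338,340:436],(288,384))]))
```

```text
[0.49392067 0.27901179 0.21579786]
0.037 [384.26934556 254.04761456] [250.79122264 218.21166715] [0.49320506 0.27303549 0.168     ]
0.0427 [386.45248906 255.07486864] [259.84656592 218.22165494] [0.49339939 0.27873218 0.168     ]
0.049 [388.8732526  256.21393219] [269.85479989 218.23269375] [0.49361418 0.28502852 0.168     ]
```

View pics/w4.png

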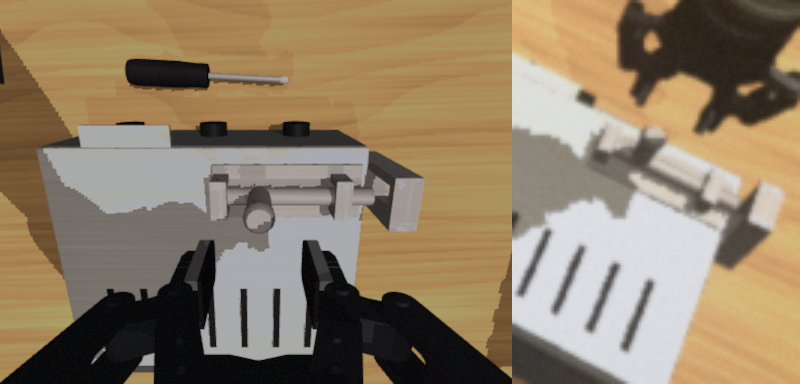

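Call:
{"method": "servo_tool", "body": {"plan": "0 0 0 -0.15 0; 0 0 0 -0.3 0; 0 0 0 -0.4 0; 0 0 0 -0.5 0; 0 0 0 -0.56 0; 0 0 0 -0.56 0"}}

```text
t: 10.45
position: [0.4939, 0.279, 0.1485]
tool_rot: [-0.707, 0.707, -0.012, 0.011]
ft_force: [-0.3, -0.8, 0.9]
opening: 0.0425
```

Call:
{"method": "servo_tool", "body": {"plan": "1 0 0 0 0; 1 0 0 0 0; 1 0 0 0 0; 1 0 0 0 0", "newtons": 30}}

```text
t: 10.95
position: [0.4942, 0.2794, 0.1494]
tool_rot: [0.707, -0.707, 0.011, -0.012]
ft_force: [-0.5, 0.7, 4.2]
opening: 0.0168
```

Call:
{"method": "servo_tool", "body": {"plan": "1 0.002 0.05 0 0; 1 0.004 0.1 0 0; 1 0.005 0.15 0 0; 1 0.007 0.2 0 0; 1 0.009 0.25 0 0; 1 0.01 0.3 0 0; 1 0.012 0.34 0 0; 1 0.012 0.36 0 0"}}

```text
t: 11.95
position: [0.4956, 0.3224, 0.1494]
tool_rot: [-0.707, 0.707, -0.011, 0.012]
ft_force: [-0.5, -3.3, 6.4]
opening: 0.0168
```

Call:
{"method": "servo_tool", "body": {"plan": "1 0 0.01 0 0; 1 0 0.02 0 0; 1 0 0.03 0 0; 1 0 0.03 0 0"}}

```text
t: 12.45
position: [0.4956, 0.3229, 0.1493]
tool_rot: [-0.705, 0.709, -0.012, 0.013]
ft_force: [-1.5, -19.1, 10.6]
opening: 0.0167
```

Call:
{"method": "servo_tool", "body": {"plan": "0 0 -0.02 0 0; 0 0 -0.02 0 0; 0 0 -0.02 0 0; 0 0 -0.02 0.3 0; 0 0 -0.02 0.7 0; 0 0.05 -0.3 1 0; 0 0.05 -0.7 1 0; 0 0.05 -1 1 0"}}

```text
t: 13.45
position: [0.5016, 0.205, 0.2693]
tool_rot: [0.707, -0.707, 0.011, -0.012]
ft_force: [0.4, -0.5, -0.0]
opening: 0.0429
```

Call:
{"method": "servo_tool", "body": {"plan": "0 0.05 -0.5 0 0; 0 0.1 -1 0 0"}}

```text
t: 13.7
position: [0.5134, 0.0848, 0.2687]
tool_rot: [0.707, -0.707, 0.011, -0.011]
ft_force: [2.5, 0.1, 0.3]
opening: 0.0425
```

Call:
{"method": "servo_tool", "body": {"plan": "0 0.05 -0.5 0 0; 0 0.1 -1 0 0"}}

```text
t: 13.95
position: [0.5255, -0.0356, 0.2689]
tool_rot: [0.707, -0.707, 0.011, -0.012]
ft_force: [2.2, 0.6, -0.3]
opening: 0.0427
```

Run:
```python
from fit import *
from plant import ctrl,look_for
import cv2
s=ctrl.get_state();print(s['t'],s['position'],s['ft_force'])
sc=imaging.get_image('scene');tp=imaging.get_image('top')
print(proj(W([-.075,.087,.168],.5669,.2335,-.0341),'scene'),proj(W([-.075,.087,.168],.5669,.2335,-.0341),'top'))
cv2.imwrite('pics/v5.png',np.hstack([cv2.resize(sc[200:340,280:440],(400,350),interpolation=cv2.INTER_CUBIC),cv2.resize(tp[110:222,70:198],(400,350),interpolation=cv2.INTER_CUBIC)]))
```

```text
13.95 [ 0.52548719 -0.03563678  0.268871  ] [ 2.16330223  0.59224447 -0.25083011]
[403.65108465 263.16747791] [102.06975964 183.94117999]
```

View pics/v5.png

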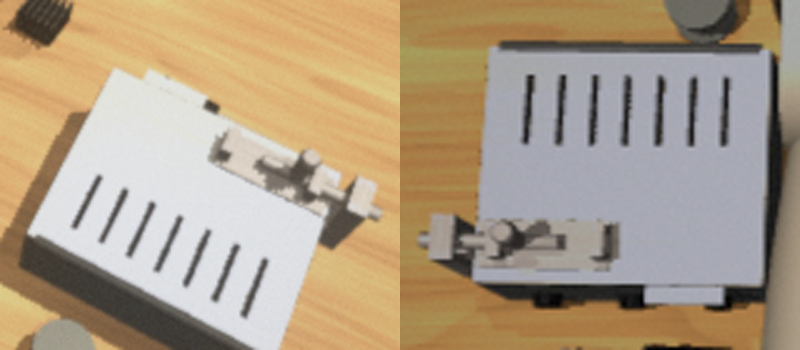

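Lid is shut. In the left half the bolt tip stands out beyond the keeper at (378,213), and the knob at (308,165) is against the far staple. Next is the toggle on the grey box.

Call:
{"method": "servo_tool", "body": {"plan": "0 0.02 -0.4 0 0.01; 0 0.04 -0.81 0 0.018; 0 0.04 -0.81 0 0.018"}}

```text
t: 14.42
position: [0.5304, -0.1331, 0.2683]
tool_rot: [0.707, -0.707, -0.007, 0.008]
ft_force: [-0.3, 0.3, -0.8]
opening: 0.0428
```

Call:
{"method": "servo_tool", "body": {"plan": "0 0.02 -0.4 0 0; 0 0.04 -0.81 -0.2 0; 0 0.04 -0.81 -0.4 0; 0 0.04 -0.81 -0.4 0"}}

```text
t: 14.92
position: [0.5346, -0.2273, 0.219]
tool_rot: [0.708, -0.706, -0.007, 0.01]
ft_force: [0.5, -0.6, -0.9]
opening: 0.0425
```

Run:
```python
from fit import *
from plant import ctrl,look_for
import cv2
info['wrist']=imaging.camera_info('wrist')
s=ctrl.get_state();p=s['position'];print(s['t'],p)
e=(.5661,-.2288,.0234)
n=np.array([-np.sin(.44),0,np.cos(.44)]);h=np.array([-.0307,0,.1401])
w=imaging.get_image('wrist')
for k in ['bat_head']: print([(np.round(d['centre'],3).tolist(),round(d['p'],2)) for d in look_for(k,'wrist')[:3]])
w=w.copy()
f=np.array([np.cos(.44),0,np.sin(.44)])
for sy in (-.011,.011):
    pts=np.array([proj(W(h+.014*(np.cos(a)*n+np.sin(a)*f)+[0,sy,0],*e),'wrist') for a in np.arange(0,6.28,.2)])
    cv2.polylines(w,[pts.round().astype(int)],True,(0,0,255),1)
cv2.imwrite('pics/w6.png',cv2.resize(w[120:360,110:430],(800,600),interpolation=cv2.INTER_CUBIC))
```

```text
14.925 [ 0.53463629 -0.22730665  0.21898048]
[([0.58, -0.448, 0.099], 0.78), ([0.533, -0.229, 0.146], 0.76)]
```

View pics/w6.png

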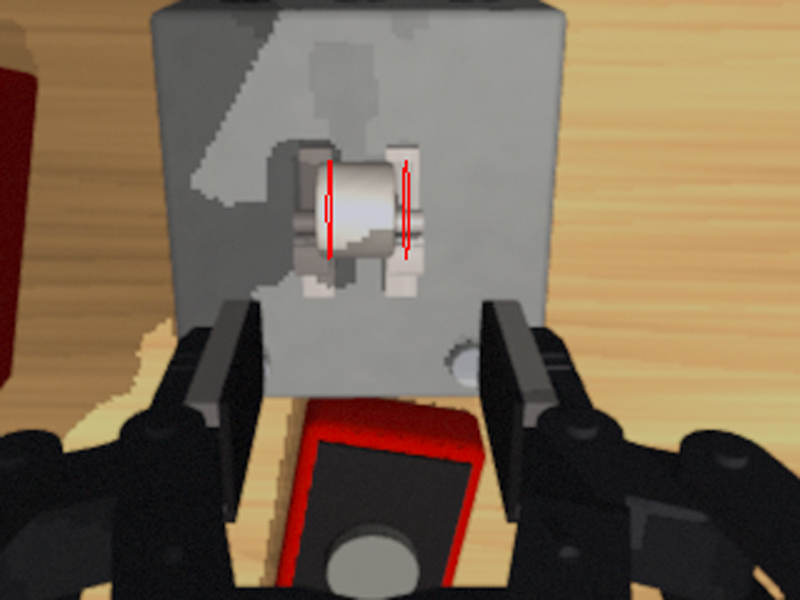

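Call:
{"method": "servo_tool", "body": {"plan": "0 0.007 -0.04 -0.15 0; 0 0.007 -0.04 -0.3 0; 0 0.007 -0.04 -0.45 0; 0 0.007 -0.04 -0.6 0; 0 0.007 -0.04 -0.68 0; 0 0.007 -0.04 -0.73 0; 0 0.007 -0.04 -0.73 0"}}

```text
t: 15.9
position: [0.5359, -0.2332, 0.1331]
tool_rot: [0.707, -0.707, -0.008, 0.008]
ft_force: [0.7, -0.5, -0.5]
opening: 0.0428
```

Call:
{"method": "servo_tool", "body": {"plan": "1 0 0 0 0; 1 0 0 0 0; 1 0 0 0 0; 1 0 0 0 0; 1 0 0 0 0", "newtons": 60}}

```text
t: 16.52
position: [0.5361, -0.2324, 0.1342]
tool_rot: [0.708, -0.707, -0.009, 0.008]
ft_force: [-0.9, 5.6, 4.1]
opening: 0.021
```

Call:
{"method": "servo_tool", "body": {"plan": "1 -0.012 0.005 0.025 0; 1 -0.023 0.005 0.05 0; 1 -0.035 0.005 0.075 0; 1 -0.046 0.005 0.098 0; 1 -0.046 0.005 0.098 0"}}

```text
t: 17.15
position: [0.5309, -0.2324, 0.1447]
tool_rot: [0.707, -0.707, -0.009, 0.008]
ft_force: [6.6, 2.8, -8.3]
opening: 0.0208
```

Call:
{"method": "servo_tool", "body": {"plan": "1 0.035 0.001 0.015 0; 1 0.071 0.002 0.029 0; 1 0.108 0.003 0.04 0; 1 0.145 0.003 0.05 0; 1 0.183 0.004 0.057 0; 1 0.221 0.005 0.062 0; 1 0.259 0.006 0.066 0; 1 0.297 0.007 0.067 0"}}

```text
t: 18.15
position: [0.5653, -0.2313, 0.1524]
tool_rot: [0.707, -0.707, -0.007, 0.009]
ft_force: [-5.5, 4.6, -9.3]
opening: 0.0208
```

Call:
{"method": "servo_tool", "body": {"plan": "1 0.038 0.001 -0.002 0; 1 0.077 0.002 -0.005 0; 1 0.115 0.003 -0.01 0; 1 0.153 0.003 -0.017 0; 1 0.19 0.004 -0.027 0; 1 0.226 0.005 -0.038 0; 1 0.262 0.006 -0.052 0; 1 0.298 0.007 -0.067 0"}}

```text
t: 19.15
position: [0.6009, -0.2305, 0.1448]
tool_rot: [0.707, -0.707, -0.007, 0.009]
ft_force: [-8.3, 5.5, -5.4]
opening: 0.0206
```

Call:
{"method": "servo_tool", "body": {"plan": "1 0 0 0 0; 1 -0.015 0 -0.03 0; 1 -0.029 0 -0.06 0; 1 -0.043 0 -0.085 0; 1 -0.043 0 -0.085 0"}}

```text
t: 19.77
position: [0.6015, -0.2306, 0.1402]
tool_rot: [-0.706, 0.708, 0.014, -0.004]
ft_force: [13.6, 6.9, 11.8]
opening: 0.0205
```

Call:
{"method": "servo_tool", "body": {"plan": "0 0 0 0 0; 0 0 0 0 0; 0 0 0 0 0; 0 0 0 0.3 0; 0 0 0 0.6 0; 0 0 0 0.9 0; 0 -0.2 0.3 1 0; 0 -0.4 0.8 1 0"}}

```text
t: 20.78
position: [0.5494, -0.1373, 0.2554]
tool_rot: [-0.707, 0.707, 0.008, -0.007]
ft_force: [0.3, 0.2, 0.3]
opening: 0.0423
```

Call:
{"method": "servo_tool", "body": {"plan": "0 0 0.5 0 0; 0 0 1 0 0;0 0 1 0 0"}}

```text
t: 21.15
position: [0.5492, -0.0136, 0.255]
tool_rot: [0.707, -0.707, -0.01, 0.01]
ft_force: [0.7, -0.6, -0.1]
opening: 0.043
```

Run:
```python
from fit import *
from plant import ctrl,look_for
import cv2
s=ctrl.get_state();print(s['t'],s['position'],s['ft_force'])
sc=imaging.get_image('scene').copy();tp=imaging.get_image('top').copy()
e=(.5661,-.2310,.0234);ov=[]
for im,c in ((sc,'scene'),(tp,'top')):
    for th in (.44,):
        n=np.array([np.sin(th),0,np.cos(th)]);f=np.array([np.cos(th),0,-np.sin(th)])
        h=np.array([0,0,.075])+.072*n;print(c,proj(W(h,*e),c))
s1=cv2.resize(sc[180:256,160:256],(400,316),interpolation=cv2.INTER_CUBIC);t1=cv2.resize(tp[128:204,264:360],(400,316),interpolation=cv2.INTER_CUBIC)
row2=np.hstack([cv2.resize(sc,(400,284)),cv2.resize(tp,(400,284))])
cv2.imwrite('pics/v7.png',np.vstack([np.hstack([s1,t1]),row2]))
```

```text
21.15 [ 0.54923089 -0.01362821  0.25502542] [ 0.67892288 -0.55374125 -0.13650891]
scene [193.02777913 211.49087504]
top [305.74891663 146.25143477]
```

View pics/v7.png

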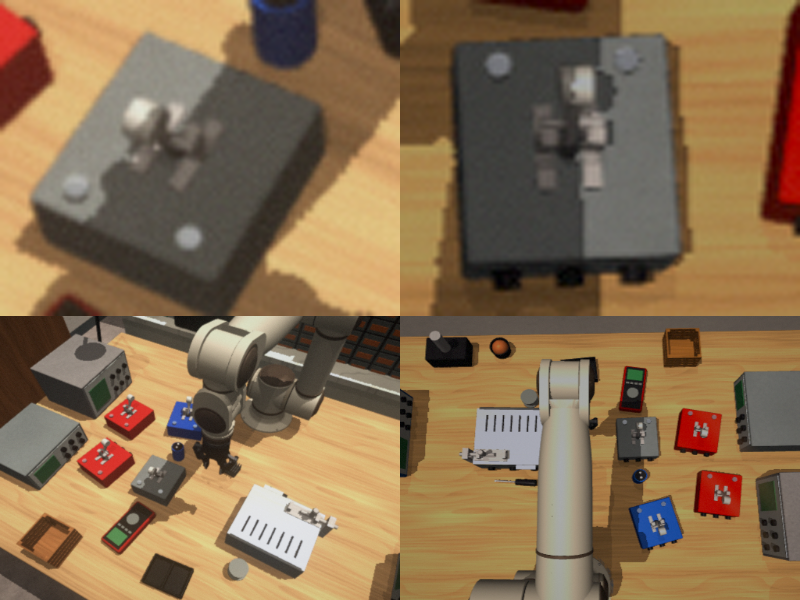

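The head now leans to the far side at top (306,148) and scene (194,208). The resistance while lowering raises doubt that it is fully seated, so I'll check from above with the wrist camera.

Call:
{"method": "servo_tool", "body": {"plan": "0 0.1 -0.5 0 0; 0 0.2 -0.9 0 0"}}

```text
t: 21.5
position: [0.5734, -0.1279, 0.2548]
tool_rot: [-0.707, 0.707, 0.008, -0.008]
ft_force: [0.4, 0.8, 0.5]
opening: 0.0423
```

Call:
{"method": "servo_tool", "body": {"plan": "0 0.05 -0.5 0 0; 0 0.1 -0.91 -0.1 0; 0 0.1 -0.91 -0.1 0"}}

```text
t: 21.88
position: [0.5843, -0.2392, 0.2404]
tool_rot: [0.707, -0.707, -0.005, 0.007]
ft_force: [0.6, -0.5, -0.4]
opening: 0.043
```

Run:
```python
from fit import *
from plant import ctrl,look_for
import cv2
info['wrist']=imaging.camera_info('wrist')
s=ctrl.get_state();print(s['t'],s['position'])
w0=imaging.get_image('wrist')
print([(np.round(d['centre'],3).tolist(),round(d['p'],2)) for d in look_for('bat_head','wrist')[:3]])
e=(.5661,-.2315,.0234)
def over(c):
    im=(w0 if c=='wrist' else imaging.get_image(c)).copy()
    k=5; im=cv2.resize(im,None,fx=k,fy=k,interpolation=cv2.INTER_CUBIC); ctr=None
    for th,sl,col in ((.44,0,(0,0,255)),(.44,.012,(0,255,0)),(.30,.004,(255,0,0))):
        n=np.array([np.sin(th),0,np.cos(th)]);f=np.array([np.cos(th),0,-np.sin(th)]);h=np.array([0,0,.075])+(.072+sl)*n
        P=np.array([proj(W(h+.014*(np.cos(a)*n+np.sin(a)*f)+[0,sy,0],*e),c) for sy in (-.011,.011) for a in np.arange(0,6.28,.2)])
        hull=cv2.convexHull(((P+.5)*k).astype(np.float32)).astype(int); cv2.polylines(im,[hull],True,col,1)
        if ctr is None: ctr=hull.reshape(-1,2).mean(0).astype(int)
    x,y=np.clip(ctr-[200,300],0,None); return im[y:y+600,x:x+400]
a=over('wrist');b=over('scene');print(a.shape,b.shape)
cv2.imwrite('pics/w8.png',np.hstack([cv2.copyMakeBorder(i,0,600-i.shape[0],0,400-i.shape[1],cv2.BORDER_CONSTANT) for i in (a,b)]))
```

```text
21.875 [ 0.58431757 -0.23919014  0.2404452 ]
[([0.583, -0.231, 0.147], 0.84), ([0.579, -0.455, 0.103], 0.8)]
(600, 400, 3) (600, 400, 3)
```

View pics/w8.png

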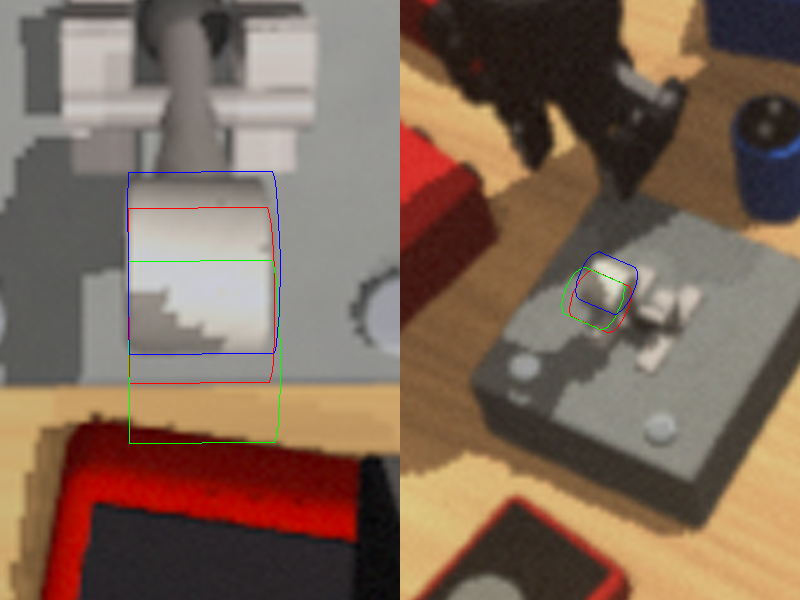

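Run:
```python
from fit import *
info['wrist']=imaging.camera_info('wrist')
e=(.5661,-.2315,.0234)
def ext(th,sl,c='wrist'):
    n=np.array([np.sin(th),0,np.cos(th)]);f=np.array([np.cos(th),0,-np.sin(th)]);o=np.array([0,0,.075])
    out=[]
    for R0,r,hw in ((.072,.014,.011),(.028,.004,.018)):
        P=np.array([proj(W(o+(R0+sl)*n+r*(np.cos(a)*n+np.sin(a)*f)+[0,sy,0],*e),c) for sy in (-hw,hw) for a in np.arange(0,6.28,.1)])
        out+=[P[:,1].min(),P[:,1].max()]
    return np.array(out)
ref=ext(.44,0)  # red top at 208, bottom 382 in crop, scale 5
for th in (.24,.28,.32,.36,.40,.44):
    for sl in (0,.004,.008): print(th,sl,((ext(th,sl)-ref[0])*5+208).round(0))
print('observed 178 352 ~90 ~122')
```

```text
0.24 0 [134. 315.  71. 116.]
0.24 0.004 [147. 330.  81. 127.]
0.24 0.008 [160. 346.  92. 138.]
0.28 0 [150. 330.  77. 122.]
0.28 0.004 [164. 346.  88. 133.]
0.28 0.008 [178. 362.  99. 145.]
0.32 0 [166. 344.  82. 127.]
0.32 0.004 [180. 361.  94. 139.]
0.32 0.008 [195. 378. 106. 152.]
0.36 0 [180. 358.  87. 132.]
0.36 0.004 [196. 375. 100. 145.]
0.36 0.008 [212. 394. 113. 159.]
0.4 0 [194. 370.  92. 137.]
0.4 0.004 [211. 389. 106. 151.]
0.4 0.008 [228. 408. 119. 165.]
0.44 0 [208. 383.  97. 142.]
0.44 0.004 [225. 402. 111. 157.]
0.44 0.008 [243. 422. 126. 171.]
observed 178 352 ~90 ~122
```

Call:
{"method": "servo_tool", "body": {"plan": "1 -0.26 0.067 0 0; 1 -0.26 0.067 -0.2 0; 1 -0.26 0.067 -0.4 0; 1 -0.26 0.067 -0.6 0; 1 -0.26 0.067 -0.7 0; 1 -0.26 0.067 -0.78 0; 1 -0.26 0.067 -0.84 0; 1 -0.26 0.067 -0.84 0", "newtons": 40}}

```text
t: 23.02
position: [0.5542, -0.226, 0.1419]
tool_rot: [0.707, -0.707, -0.008, 0.008]
ft_force: [0.2, 0.7, 0.4]
opening: 0.0003
```

Call:
{"method": "servo_tool", "body": {"plan": "1 0.03 0 0 0; 1 0.06 0 0 0; 1 0.09 0 0 0; 1 0.09 0 0 0"}}

```text
t: 23.52
position: [0.5653, -0.2261, 0.142]
tool_rot: [-0.707, 0.707, 0.008, -0.008]
ft_force: [0.1, 1.2, 0.1]
opening: 0.0001
```

Call:
{"method": "servo_tool", "body": {"plan": "1 0.02 0 0 0; 1 0.04 0 0 0; 1 0.055 0 0 0; 1 0.055 0 0 0"}}

```text
t: 24.02
position: [0.5716, -0.2261, 0.1419]
tool_rot: [0.707, -0.707, -0.008, 0.008]
ft_force: [-1.1, -0.1, -0.5]
opening: 0.0001
```

Call:
{"method": "servo_tool", "body": {"plan": "1 0.01 0 0 0; 1 0.015 0 0 0; 1 0.015 0 0 0"}}

```text
t: 24.4
position: [0.5725, -0.2261, 0.1417]
tool_rot: [0.707, -0.707, -0.008, 0.009]
ft_force: [-5.8, -0.5, -1.0]
opening: -0.0002
```

Call:
{"method": "servo_tool", "body": {"plan": "1 -0.1 0 0 0; 1 -0.1 0 0.3 0; 1 -0.1 0 0.6 0; 1 0 0 0.83 0; 1 0.09 -0.11 0.83 0; 1 0.09 -0.11 0.83 0"}}

```text
t: 25.15
position: [0.5844, -0.2397, 0.2415]
tool_rot: [-0.707, 0.707, 0.008, -0.008]
ft_force: [-0.0, -0.3, 0.0]
opening: -0.0001
```

Run:
```python
from fit import *
from plant import ctrl,look_for
import cv2
info['wrist']=imaging.camera_info('wrist')
s=ctrl.get_state();print(s['t'],s['position'],s['ft_force'])
w0=imaging.get_image('wrist')
print([(np.round(d['centre'],3).tolist(),round(d['p'],2)) for d in look_for('bat_head','wrist')[:3]])
e=(.5661,-.2315,.0234)
k=4;im=cv2.resize(w0,None,fx=k,fy=k,interpolation=cv2.INTER_CUBIC)
for th,col in ((.44,(0,0,255)),(.35,(255,0,0))):
    n=np.array([np.sin(th),0,np.cos(th)]);f=np.array([np.cos(th),0,-np.sin(th)]);h=np.array([0,0,.075])+.072*n
    P=np.array([proj(W(h+.014*(np.cos(a)*n+np.sin(a)*f)+[0,sy,0],*e),'wrist') for sy in (-.011,.011) for a in np.arange(0,6.28,.2)])
    hull=cv2.convexHull(((P+.5)*k).astype(np.float32)).astype(int); cv2.polylines(im,[hull],True,col,1)
    if col[2]: c=hull.reshape(-1,2).mean(0).astype(int)
x,y=np.clip(c-[250,300],0,None); a=im[y:y+600,x:x+500]
sc=imaging.get_image('scene'); b=cv2.resize(sc,(290,218)); 
r=np.zeros((600,790,3),np.uint8); r[:a.shape[0],:a.shape[1]]=a; r[:218,500:]=b
r[230:520,500:]=cv2.resize(sc[180:260,160:240],(290,290),interpolation=cv2.INTER_CUBIC)
cv2.imwrite('pics/w9.png',r)
```

```text
25.15 [ 0.58438411 -0.23970504  0.24146274] [-0.01537189 -0.292368    0.03669167]
[([0.578, -0.457, 0.103], 0.87), ([0.585, -0.229, 0.144], 0.85)]
```

View pics/w9.png

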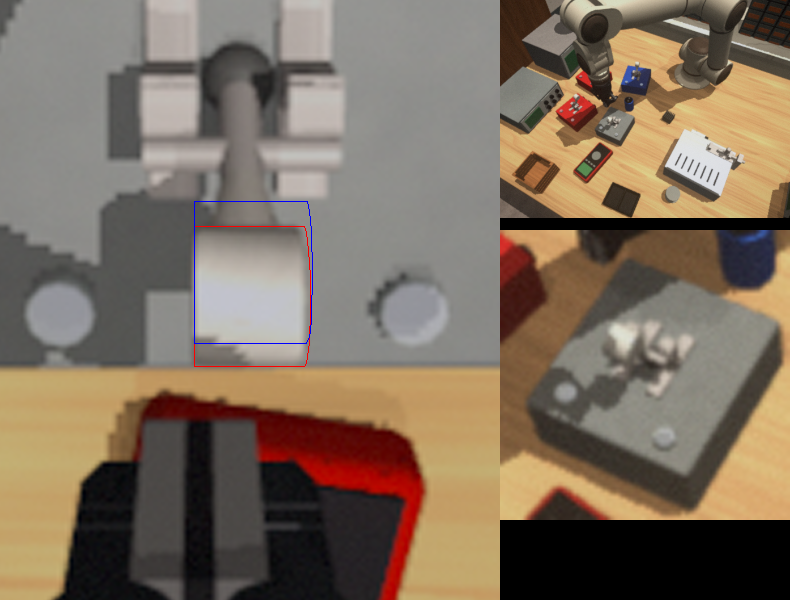

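The head now fits the red outline (seated, fully on), with the pin at (243,155) behind the gate's far side. The arm is clear, so I'm handing in.

Run:
```python
from plant import ctrl,ticket
print(ticket.hand_in(), ctrl.get_state()['t'])
```

```text
the job is handed in; nothing more can be done
the job is handed in; nothing more can be done
```

The job is handed in, at about 25 s on the robot's clock. The lid is shut, the bolt is home through the keeper, and the grey control box's toggle is flipped to the far side and back in its lock.

**Last checks**
- **Lid:** its front corner appeared within about 2 mm of the shut height in the wrist view, and a final press met about 29 N.
- **Bolt:** it reached its hard stop at about 19 N, with the gripper on the knob at y = 0.323 m, where full travel should put it. The picture shows the tip beyond the keeper.
- **Toggle:** the last wrist picture fits the bat seated and leaning the full 0.44 rad to the far side. The gripper was clear, with no force on it.
- **Bystanders:** I never reached for or touched the capacitor, screwdriver, heat sink or the red and blue boxes. I did not measure them again.

**What disagreed**
- **Finger length:** the shut fingertips met the lid with the TCP about 4 mm above its top face, not the stated 25 mm. I set the later grasps from that contact.
- **Lowering the toggle:** it met resistance of about 18 N while I still held it. After release it sat seated but about 0.09 rad short of the full on position, within the gate's play. I nudged it the rest of the way with about 6 N.

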